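Measure a pantry shelf with the tape and lock the reading

TASK

Take the depth of the loose wooden shelf with the tape measure: between the jar and the can that stand on it, hook the end of the tape over one long edge and draw the case back against its spring, straight across the shelf, until it stands upright on the counter, snug against the opposite edge. Only then push the thumb lock down until it clicks over, so that the blade is locked at that reading, and leave the tape sitting there. Do not shift the shelf or disturb the jar, the cans and the bottle.

Things in the scene. Friction and masses are not known exactly. Their poses are not given: they have to be found in the camera images.
- tape: Pocket tape measure: grey case on a black rubber sole, standing upright, 80 mm long, 38 thick, 69 high, about 0.35 kg. Origin: middle of the sole's underside. x: the way the blade comes out, towards the hook; z up. A round drum (radius 34 mm about x = -8, z = 35 mm) with a lower nose in front (top at z = 50, x = 4 to 38 mm). A bumper over the blade's mouth reaches x = 47 mm at z = 17 to 31 mm.
- grip (a point): Middle of the drum, at x = -10, z = 45 mm in the tape's frame: here the flat sides, 36 mm apart (tape's y = +18 and -18 mm), can be gripped.
- chin (a point): Middle of the chin, the upright front face of the sole (z = 0 to 12.5 mm), 38 mm ahead of the tape's origin and 6 mm above the sole's underside. It comes to bear on the shelf's edge.
- hook (a point): On the inner face of the steel hook at the blade's end, 5 mm below the blade's underside. Blade shut: 62 mm ahead of the tape's origin, 7.8 mm above the sole; it moves along the tape's x with the blade. Hook 24 mm wide, 2.5 thick, reaching 9.3 mm below the blade: its tip is 3.5 mm higher than the sole, so while the case is over the shelf it must be nose-down 25 to 35 degrees to drop over the edge.
- blade (a joint): How far the blade is drawn out, m: 0 shut, at most 0.24. Yellow, stiff, straight, 24 mm wide, underside 12.8 mm above the sole. A spring draws it in with 3.6 N (shut) to 4.2 N. Unlocked, it runs back when let go; with the tape set down across the shelf it holds the chin against the edge. Chin on one edge of the 120 mm shelf, hook on the other: 0.096.
- lock (a joint): Thumb lock, m: 0 = off (up), 0.007 to 0.0075 = on (down). It slides straight down (the tape's -z) and is over-centre: about 5 N starts it, past 0.0035 it snaps on by itself and stays, clamping the blade; pressing with 6 to 15 N is right.
- lock_top (a point): Middle of the top of the black thumb lock on the nose, 20 mm along x by 22 mm across; when off it is 32 mm ahead of the tape's origin and 63 mm above the sole, when on 56 mm above it. Behind it the drum rises to 69 mm (free space down to the lock for all that is more than 20 mm ahead of the tape's origin).
- shelf: Loose pine shelf lying flat on the counter, 120 mm deep (its x) by 360 mm long (its y) by 12 mm thick, 0.5 kg. Origin: centre of its underside. Its long edges are at x = +60 and -60 mm. A jar and a can stand on it, near its two ends.
- jar: Amber storage jar with a steel lid, 68 mm across, 115 mm high, standing on the shelf near one end. Origin: centre of its underside. Leave alone.
- can: Food can with a red label, 67 mm across, 105 mm high, standing on the shelf near the other end (jar and can may be swapped). Origin: centre of its underside. Leave alone.
- tin: Low flat tin, 80 mm across, 36 mm high, standing on the counter beside one long edge of the shelf, about 25 mm off it, so that the case has no room on that side; the tape measure starts on the other side. Origin: centre of its underside. Leave alone.
- oil: Tall green oil bottle, 68 mm across, 250 mm high, standing on the counter to the robot's left of the shelf. Origin: centre of its underside. Leave alone.

How it is judged (in metres and radians):
On the way, in this order (a step that is already met when the one before it is completed fails the run):
1. The hook is over a long edge of the shelf, the case on the shelf's side of it, lock off (((x of hook in the frame of shelf between 0.056 and 0.07 m and z of hook in the frame of shelf below 0.0125 m and x of tape in the frame of shelf below 0.04 m) or (x of hook in the frame of shelf between -0.07 and -0.056 m and z of hook in the frame of shelf below 0.0125 m and x of tape in the frame of shelf above -0.04 m)) and value of joint lock below 0.002 m), for 0.1 s.
2. The case is drawn back and stands on the counter against the opposite edge, square across, the blade taut and the lock still off (((x of hook in the frame of shelf between 0.056 and 0.067 m and z of hook in the frame of shelf below 0.0115 m and x of chin in the frame of shelf between -0.066 and -0.056 m) or (x of hook in the frame of shelf between -0.067 and -0.056 m and z of hook in the frame of shelf below 0.0115 m and x of chin in the frame of shelf between 0.056 and 0.066 m)) and value of joint blade between 0.09 and 0.104 m and height (world z) of tape below 0.004 m and angle between tape's own z axis and vertical below 0.06 rad and y of tape in the frame of shelf between -0.1 and 0.1 m and angle between the x axis of tape and the x axis of shelf, either way round below 0.08 rad and value of joint lock below 0.002 m), for 0.2 s.
At the end, for the whole second after the job is handed in: Tape let go, at rest, upright on the counter (4 mm, 0.06 rad), square across the shelf (0.08 rad) within 100 mm of its middle; chin within 6 mm of one long edge, hook over the opposite edge within 7 mm of it; blade out 90 to 104 mm; lock over 6 mm down (((x of hook in the frame of shelf between 0.056 and 0.067 m and z of hook in the frame of shelf below 0.0115 m and x of chin in the frame of shelf between -0.066 and -0.056 m) or (x of hook in the frame of shelf between -0.067 and -0.056 m and z of hook in the frame of shelf below 0.0115 m and x of chin in the frame of shelf between 0.056 and 0.066 m)) and value of joint blade between 0.09 and 0.104 m and height (world z) of tape below 0.004 m and angle between tape's own z axis and vertical below 0.06 rad and y of tape in the frame of shelf between -0.1 and 0.1 m and angle between the x axis of tape and the x axis of shelf, either way round below 0.08 rad and value of joint lock above 0.006 m and linear speed of each of tape, shelf below 0.01 m/s); the robot touches nothing.
It fails at once if The shelf is shifted by more than 25 mm or tipped (distance of shelf from where it was at the start of the episode above 0.025 m or angle between shelf's own z axis and vertical above 0.3 rad).
It fails at once if The jar is shifted by more than 25 mm or tipped (distance of jar from where it was at the start of the episode above 0.025 m or angle between jar's own z axis and vertical above 0.3 rad).
It fails at once if The can is shifted by more than 25 mm or tipped (distance of can from where it was at the start of the episode above 0.025 m or angle between can's own z axis and vertical above 0.3 rad).
It fails at once if The tin is shifted by more than 25 mm or tipped (distance of tin from where it was at the start of the episode above 0.025 m or angle between tin's own z axis and vertical above 0.3 rad).
It fails at once if The oil is shifted by more than 25 mm or tipped (distance of oil from where it was at the start of the episode above 0.025 m or angle between oil's own z axis and vertical above 0.3 rad).
It also fails if it takes over 58 s, if anything falls off the work surface, if the arm or the gripper's body presses on something with over 40 N, if the wrist force passes 120 N, or if a joint passes its speed limit or range.

ROBOT

A 6-joint arm with a two-finger parallel gripper is mounted at the origin on the work surface. World frame = base frame: x ahead of the robot, y to its left, z up, the work surface at z = 0. Lengths are in mm, angles in rad, forces in N, time in s.
With the tool pointing down it reaches from about 375 to 975 mm from the base axis. Payload 3.8 kg.
Tool frame: the origin (TCP) lies midway between the tips of the shut fingers; the grasp point (between the pads) lies 19 mm behind it; z points along the fingers, y is the line along which they close (so a half turn about z gives the same grasp; the last joint's range is limited). The gripper opens to 88 mm and grips with 3 to 60 N. Pads are 18 mm wide; open, the fingers measure 123 mm over their backs; the gripper's body (75 mm by 187 mm) begins 45 mm behind the grasp point.
Start: joints at [-1.366, 0.264, 1.604, -0, 1.274, -0.037], TCP at [161.624, -655.359, 238.706] pointing down, gripper open.
Joint ranges: [-2.63, 2.63], [-0.94, 2.18], [0.31, 2.57], [-1.31, 4.45], [0, 2.66], [-2.55, 2.55]. Speed limits (rad/s): [2.57, 2.57, 3.14, 3.14, 3.14, 3.14].

INTERFACE

Orientations are given as [roll, pitch, yaw] about the fixed x, y, z axes, in that order (R = Rz(yaw) Ry(pitch) Rx(roll)).
In Python, from cell import * gives the robot as it stands.
- The arm moves only by the tool play_rows, never from a script. Its argument "rows" is a list of rows, each a list of 7 numbers: the turn, a rotation vector about the tool's x, y, z in rad, then the shift along the tool's x, y, z in cm, then the closure, from -1 (fully open) to 1 (shut). A call has 1 to 12 rows; each row is the pose to reach, as a shift and turn from the pose commanded when the call began, along the tool's axes at that moment; what a row does not reach only later rows make up. A row lasts 1/8 s, in which the tool goes at most 62.5 mm and 10.7 degrees, less where a joint would pass 70% of its speed; a pose out of reach is approached as far as the arm can. A call with a gripper value outside its range is refused whole. The fingers move at their own pace and stop on an object; the grip force is fixed at half the most. Time passes only in rows, so rows that repeat a pose let the fingers close. It gives the time, the measured TCP pose, the force, the opening and the grip force at its end, in the units of the state.
- state(): the state, without advancing time (a new reading comes with each control period).
- camera(name): name is "scene" or "top"; returns a dict with "image" (400x640x3 uint8, blue, green, red), "K" (3x3 intrinsics, pixels), "cam_to_world" (4x4, takes a point from camera to world coordinates). Camera axes: x right, y down, z forward; pixel columns grow to the right and rows downward; lengths in mm; the calibration is good to about 2 mm. A picture is of the moment at which its call begins. There is no depth.
- finish_job(): hands the job in; it is judged then, once.
The state is a dict: "clock": time; "joints": joint angles; "qvel": joint speeds; "joint_efforts": joint torques, N m; "tcp_pos": TCP position; "orientation": TCP orientation; "force": force on the tool from outside, world axes, zero at the start; "moment": the same for the moment, N m; "opening": opening from 0.0 (shut) to 1.0 (fully open); "gripper_force": force on a finger pad.
Only numpy, scipy, OpenCV 4.12 (cv2) and the standard library are available. Lean on these libraries where they do the work, as an engineer would, in place of code of your own. Each camera call takes 0.05 s, during which the arm holds its last target. There are 200 camera calls.

## Working session

There is one attempt and no reset: what is moved stays moved. The work goes in short steps, Python scripts to look and compute and a tool call to move; the robot and the scene stay as the last step left them, time stands still between calls to the robot, and variables do not carry over. Pictures are saved under pics/ and viewed, at most 10 in all, crops included, and the job is handed in when it is done.

Besides the shell and the picture viewer there is one more tool, called after "Request:" as name(argument=value, ...) on one line, values as JSON. play_rows: Moves the arm, as the interface text tells. Its arguments: {"type":"object","properties":{"rows":{"type":"array"}},"required":["rows"]}

```bash
mkdir -p pics
python3 - <<'E'
from cell import *
import cv2
s=state();print(s)
for n in("scene","top"):
    c=camera(n);cv2.imwrite(f"pics/{n}0.png",c["image"]);print(n,c["K"],c["cam_to_world"])
E
```

```text
{'clock': 0.0, 'joints': array([-1.36589918e+00,  2.64730453e-01,  1.60533920e+00, -7.28568318e-06,
        1.27370205e+00, -3.68968231e-02]), 'qvel': array([0.00106204, 0.001283  , 0.00011529, 0.00033575, 0.0009349 ,
       0.00016747]), 'joint_efforts': array([ 1.25431154e-03, -5.02103949e+01, -3.56874669e+01,  7.30716996e-02,
        2.95977190e-02, -1.80139145e-04]), 'tcp_pos': array([ 161.4812855 , -654.68174961,  237.42209364]), 'orientation': array([-3.13941483e+00, -7.34245392e-05,  2.41796030e-01]), 'force': array([ 0.00830521, -0.22109525,  0.12532668]), 'moment': array([-0.01175237, -0.00190281,  0.01410802]), 'gripper_force': 0.0, 'opening': 1.0018772233637023}
scene [[507.65593165   0.         316.42375535]
 [  0.         507.65593165 201.46906996]
 [  0.           0.           1.        ]] [[ 6.55032658e-01  4.97665138e-01 -5.68561015e-01  1.15945116e+03]
 [ 7.55570140e-01 -4.38162890e-01  4.86956923e-01 -4.17755664e+02]
 [-6.78085294e-03 -7.48560413e-01 -6.63031920e-01  8.00748329e+02]
 [ 0.00000000e+00  0.00000000e+00  0.00000000e+00  1.00000000e+00]]
top [[420.89046035   0.         317.93694137]
 [  0.         420.89046035 199.21131654]
 [  0.           0.           1.        ]] [[-3.47875607e-03 -9.88615743e-01  1.50422112e-01  3.94225188e+02]
 [-9.99453913e-01  8.38023316e-03  3.19632133e-02  1.15855403e+02]
 [-3.28599082e-02 -1.50228777e-01 -9.88105025e-01  8.69917553e+02]
 [ 0.00000000e+00  0.00000000e+00  0.00000000e+00  1.00000000e+00]]
```

View pics/scene0.png

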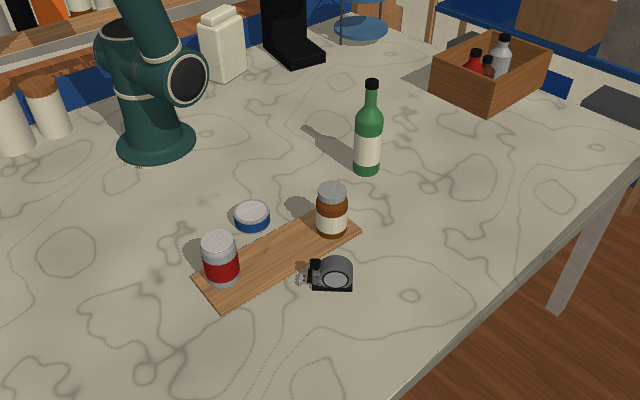

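View pics/top0.png

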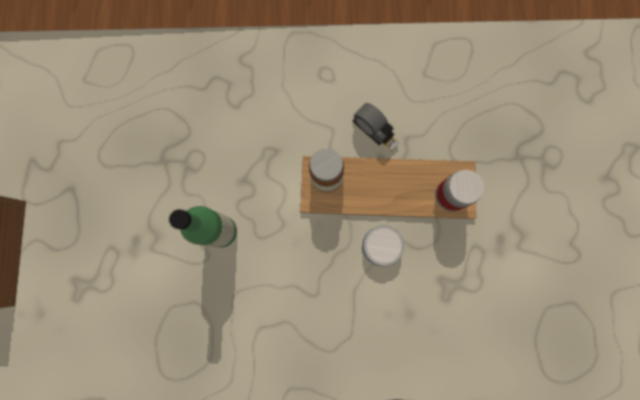

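The scene view shows the shelf at about (275,262) with the can at (220,258), the jar at (332,210), the tin at (252,215) and the tape at (332,273). In the top view (up is +x), the shelf spans (302,157) to (476,218), and the tape is at (375,123) on the far side with its hook near (393,146). I'll enlarge both.

Run:
```python
import cv2
a=cv2.imread("pics/scene0.png")[175:320,180:370];b=cv2.imread("pics/top0.png")[90:275,295:485]
cv2.imwrite("pics/c1.png",cv2.resize(a,None,fx=4,fy=4,interpolation=2));cv2.imwrite("pics/c2.png",cv2.resize(b,None,fx=3.2,fy=3.2,interpolation=2))
```

```text
(no output)
```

View pics/c1.png

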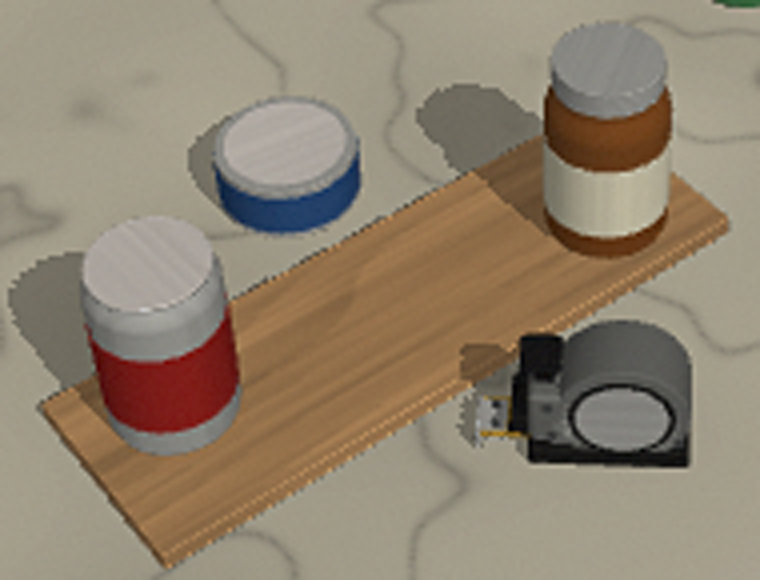

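View pics/c2.png

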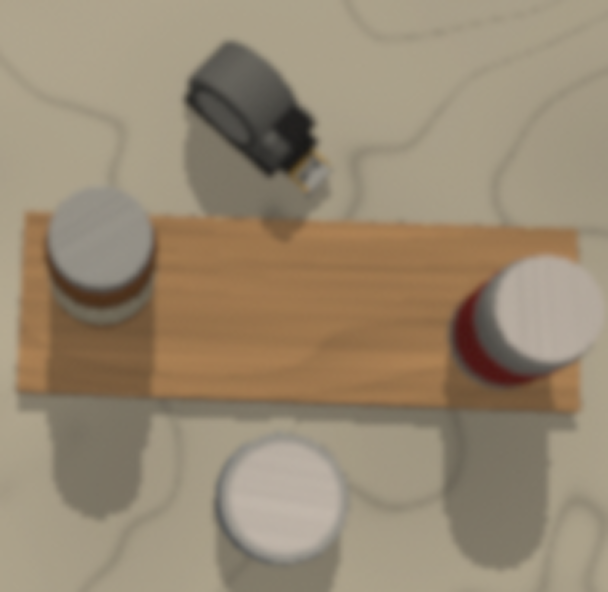

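The crops show the shelf's top corners at c1 (40,404), (166,558), (728,222) and c2 (27,213), (580,230), (578,408), (18,388). The tape's disc is at c1 (622,417) and c2 (222,117), its hook at c1 (493,413) and c2 (313,172), and its lock at c1 (541,345) and c2 (297,126).

```bash
cat > h.py <<'E'
import numpy as np
from scipy.optimize import least_squares
C={"s":(np.array([[507.65593165,0,316.42375535],[0,507.65593165,201.46906996],[0,0,1]]),np.array([[6.55032658e-01,4.97665138e-01,-5.68561015e-01,1159.45116],[7.55570140e-01,-4.38162890e-01,4.86956923e-01,-417.755664],[-6.78085294e-03,-7.48560413e-01,-6.63031920e-01,800.748329],[0,0,0,1]])),
"t":(np.array([[420.89046035,0,317.93694137],[0,420.89046035,199.21131654],[0,0,1]]),np.array([[-3.47875607e-03,-9.88615743e-01,1.50422112e-01,394.225188],[-9.99453913e-01,8.38023316e-03,3.19632133e-02,115.855403],[-3.28599082e-02,-1.50228777e-01,-9.88105025e-01,869.917553],[0,0,0,1]]))}
def proj(c,P):
    K,T=C[c];q=K@(T[:3,:3].T@(np.asarray(P,float)-T[:3,3]));return q[:2]/q[2]
def ray(c,uv):
    K,T=C[c];return T[:3,3],T[:3,:3]@np.linalg.solve(K,[*uv,1])
def onz(c,uv,z):
    o,d=ray(c,uv);return o+d*(z-o[2])/d[2]
def tri(us,ut):
    r=least_squares(lambda P:np.r_[proj("s",P)-us,proj("t",P)-ut],[600,0,20]);return r.x,r.fun
def s1(u,v):return np.array([180+u/4,175+v/4])
def t1(u,v):return np.array([295+u/3.2,90+v/3.2])
E
python3 - <<'E'
from h import *
np.set_printoptions(precision=1,suppress=True)
for n,p in dict(c00=(40,404),c01=(166,558),c11=(728,222)).items(): print(n,onz("s",s1(*p),12))
for n,p in dict(a=(27,213),b=(580,230),c=(578,408),d=(18,388)).items(): print(n,onz("t",t1(*p),12))
for n,a,b in [("disc",(622,417),(222,117)),("hook",(493,413),(313,172)),("lock",(541,345),(297,126)),("tin",(287,145),(283,498)),
 ("canTop",(150,265),(548,310)),("jartop",(608,60),(101,240)),("shelfA",(166,558),(580,230)),("shelfB",(728,222),(27,213))]:
    print(n,*tri(s1(*a),t1(*b)))
# tape fit
obs=[("s",(-8,18,35),(622,417)),("t",(-8,18,35),(222,117)),("s",(38,19,0),(528,463)),("s",(-42,19,0),(690,467)),("s",(32,0,63),(541,345)),("t",(32,0,63),(297,126)),("t",(63,0,13),(313,172))]
def f(p):
    c,s=np.cos(p[2]),np.sin(p[2]);r=[]
    for k,P,uv in obs:
        W=[p[0]+c*P[0]-s*P[1],p[1]+s*P[0]+c*P[1],P[2]+p[3]]
        r.append(proj(k,W)-(s1(*uv) if k=="s" else t1(*uv)))
    return np.concatenate(r)
r=least_squares(f,[700,-30,-2.3,0],loss="soft_l1");print(r.x[:4],np.rad2deg(r.x[2]),f(r.x))
def g(p):
    c,s=np.cos(p[2]),np.sin(p[2]);r=[]
    for k,(x,y),uv in [("s",(-60,-180),(40,404)),("s",(60,-180),(166,558)),("s",(60,180),(728,222)),("t",(60,180),(27,213)),("t",(60,-180),(580,230)),("t",(-60,-180),(578,408)),("t",(-60,180),(18,388))]:
        r.append(proj(k,[p[0]+c*x-s*y,p[1]+s*x+c*y,12])-(s1(*uv) if k=="s" else t1(*uv)))
    return np.concatenate(r)
r=least_squares(g,[600,-30,0]);print(r.x,np.rad2deg(r.x[2]),r.fun)
E
```

```text
c00 [ 485.9 -178.    12. ]
c01 [ 607.  -181.5   12. ]
c11 [622.1 173.7  12. ]
a [615.6 173.7  12. ]
b [ 600.  -183.7   12. ]
c [ 484.7 -175.6   12. ]
d [500.1 179.3  12. ]
disc [680.9  42.9   3.4] [ 0.7 -0.1  0.6  0.5]
hook [641.2 -12.1  13.7] [-0.7  0.1 -0.6 -0.4]
lock [656.8   5.3  64.4] [-1.2  0.2 -1.  -0.7]
tin [428.8  15.1  32.3] [-0.7  0.  -0.5 -0.3]
canTop [ 530.5 -127.   112.5] [-0.8 -0.  -0.6 -0.4]
jartop [571.7 125.5 123.1] [-1.   0.2 -0.7 -0.5]
shelfA [ 602.7 -182.4    8.5] [-1.4 -0.  -1.3 -0.8]
shelfB [617.9 175.5   7.1] [-0.9  0.2 -0.7 -0.5]
[677.2  32.7 -33.7  -4.8] -1930.5973686152606 [  0.3  -0.3   9.2 -10.8   0.4   0.2   0.   -1.2  -0.1   1.4  -3.    0.4
   0.6   2.6]
[551.6  -1.   -0. ] -2.3918273467138413 [-0.6 -0.4 -1.7 -0.5 -0.1 -1.3 -1.3 -1.6 -0.3 -1.9  1.4  0.3 -1.   0.5]
```

Run:
```python
from h import *
np.set_printoptions(precision=1,suppress=True)
obs=[("s",(-8,18,35),(622,417)),("t",(-8,-18,35),(222,117)),("s",(38,19,0),(528,463)),("s",(-42,19,0),(690,467)),("s",(32,0,63),(541,345)),("t",(32,0,63),(297,126)),("t",(63,0,13),(313,172)),("s",(63,0,13),(493,413))]
def f(p):
    c,s=np.cos(p[2]),np.sin(p[2]);r=[]
    for k,P,uv in obs:
        W=[p[0]+c*P[0]-s*P[1],p[1]+s*P[0]+c*P[1],P[2]+p[3]]
        r.append(proj(k,W)-(s1(*uv) if k=="s" else t1(*uv)))
    return np.concatenate(r)
r=least_squares(f,[680,32,-2.3,0],loss="soft_l1");p=r.x;print(p,np.rad2deg(p[2]),f(p))
print("grip",p[:2]-10*np.array([np.cos(p[2]),np.sin(p[2])]))
```

```text
[680.4  30.2  -2.3  -0.3] -133.33606474428473 [ 0.1 -0.  -0.7 -0.6  0.1 -0.4 -0.1 -0.2  0.   0.8 -2.  -1.3  1.1  1.6
 -3.3  0.1]
grip [687.3  37.5]
```

```bash
cat >> h.py <<'E'
from scipy.spatial.transform import Rotation as R
import json,os
CMD=dict(p=[161.624,-655.359,238.706],q=R.from_euler("xyz",[np.pi,0,.242]).as_quat().tolist())
def load():
    return json.load(open("cmd.json")) if os.path.exists("cmd.json") else CMD
def toolR(yaw,tilt):  # yaw of tape deg, tool leans back by tilt deg
    return R.from_euler("z",yaw+180,degrees=True)*R.from_rotvec([np.pi,0,0])*R.from_euler("y",-tilt,degrees=True)
def rel(p,r):
    c=load();r0=R.from_quat(c["q"]);return np.r_[(r0.inv()*r).as_rotvec().round(3),(r0.inv().apply(np.array(p)-c["p"])/10).round(2)]
def applied(row):
    c=load();r0=R.from_quat(c["q"])
    json.dump(dict(p=(np.array(c["p"])+r0.apply(np.array(row[3:6])*10)).tolist(),q=(r0*R.from_rotvec(row[:3])).as_quat().tolist()),open("cmd.json","w"))
TOFF=[-10,0,48]
def tcp(o,yaw,nose,lean,off=TOFF):
    """tool pose holding tape with origin o, yaw, nose-down deg; lean = tool lean in tape frame"""
    Rt=R.from_euler("z",yaw,degrees=True)*R.from_euler("y",nose,degrees=True)
    r=Rt*R.from_euler("z",180,degrees=True)*R.from_rotvec([np.pi,0,0])*R.from_euler("y",-lean,degrees=True)
    return np.array(o)+Rt.apply(off)+19*r.as_matrix()[:,2],r
E
python3 - <<'E'
from h import *
np.set_printoptions(precision=3,suppress=True)
p,r=tcp([680.4,30.2,0],-133.3,0,30);z=r.as_matrix()[:,2]
print(p,z,r.as_euler("xyz"));print(list(rel(p-100*z+[0,0,20],r)))
E
```

```text
[680.743  30.564  31.546] [-0.343 -0.364 -0.866] [3.142 0.524 0.815]
[np.float64(-0.15), np.float64(-0.509), np.float64(-0.56), np.float64(71.04), np.float64(-56.86), np.float64(10.06)]
```

Request:
play_rows(rows=[[-0.15, -0.51, -0.56, 71, -56.9, 2], [-0.15, -0.51, -0.56, 71, -56.9, 2], [-0.15, -0.51, -0.56, 71, -56.9, 2], [-0.15, -0.51, -0.56, 71, -56.9, 2], [-0.15, -0.51, -0.56, 71, -56.9, 2], [-0.15, -0.51, -0.56, 71, -56.9, 2], [-0.15, -0.51, -0.56, 71, -56.9, 2], [-0.15, -0.51, -0.56, 71, -56.9, 2], [-0.15, -0.51, -0.56, 71, -56.9, 2], [-0.15, -0.51, -0.56, 71, -56.9, 2], [-0.15, -0.51, -0.56, 71, -56.9, 2], [-0.15, -0.51, -0.56, 71, -56.9, 2]])

```text
$.rows[0]: bad value
```

Request:
play_rows(rows=[[-0.15, -0.51, -0.56, 71, -56.9, 2, -1], [-0.15, -0.51, -0.56, 71, -56.9, 2, -1], [-0.15, -0.51, -0.56, 71, -56.9, 2, -1], [-0.15, -0.51, -0.56, 71, -56.9, 2, -1], [-0.15, -0.51, -0.56, 71, -56.9, 2, -1], [-0.15, -0.51, -0.56, 71, -56.9, 2, -1], [-0.15, -0.51, -0.56, 71, -56.9, 2, -1], [-0.15, -0.51, -0.56, 71, -56.9, 2, -1], [-0.15, -0.51, -0.56, 71, -56.9, 2, -1], [-0.15, -0.51, -0.56, 71, -56.9, 2, -1], [-0.15, -0.51, -0.56, 71, -56.9, 2, -1], [-0.15, -0.51, -0.56, 71, -56.9, 2, -1]])

```text
clock: 1.6
tcp_pos: [618.3, -58.2, 221.6]
orientation: [-3.141, 0.525, 0.816]
force: [0.2, -0.4, -0.2]
opening: 1.0
gripper_force: 0.0
```

```bash
cat >> h.py <<'E'
def sync():
    from cell import state
    s=state();json.dump(dict(p=s["tcp_pos"].tolist(),q=R.from_euler("xyz",s["orientation"]).as_quat().tolist()),open("cmd.json","w"));return s
def show(p,r,g=-1): print([float(x) for x in rel(p,r)]+[g])
E
python3 - <<'E'
from h import *
s=sync();print(s["tcp_pos"],s["joints"].round(2),abs(s["qvel"]).max())
p,r=tcp([680.4,30.2,0],-133.3,0,30);z=r.as_matrix()[:,2]
show(p-90*z,r)
E
```

```text
[618.25308728 -58.19351759 221.6346663 ] [ 0.06  0.42  1.51 -0.35  1.6   0.87] 0.8076601807312551
[-0.0, 0.001, 0.001, 18.81, -1.53, 2.06, -1]
```

Request:
play_rows(rows=[[0, 0, 0, 18.8, -1.5, 0, -1], [0, 0, 0, 18.8, -1.5, 0, -1], [0, 0, 0, 18.8, -1.5, 0, -1], [0, 0, 0, 18.8, -1.5, 0, -1], [0, 0, 0, 18.8, -1.5, 0, -1], [0, 0, 0, 18.8, -1.5, 0, -1]])

```text
clock: 2.35
tcp_pos: [718.4, 67.5, 130.4]
orientation: [3.14, 0.523, 0.813]
force: [0.3, 0.0, 0.8]
opening: 1.0
gripper_force: 0.0
```

Run:
```python
from h import *
import cv2
from cell import camera
s=sync();print(s["tcp_pos"],abs(s["qvel"]).max())
p,r=tcp([680.4,30.2,0],-133.3,0,30);show(p,r)
a=camera("scene")["image"];b=camera("top")["image"]
a=cv2.resize(a[150:330,240:440],None,fx=2,fy=2,interpolation=2);b=cv2.resize(b[60:240,290:490],None,fx=2,fy=2,interpolation=2)
cv2.imwrite("pics/p5.png",np.hstack([a,b]))
```

```text
[718.38112407  67.4960628  130.40686351] 0.014478370396321771
[0.001, -0.001, -0.002, 0.37, -0.22, 11.2, -1]
```

View pics/p5.png

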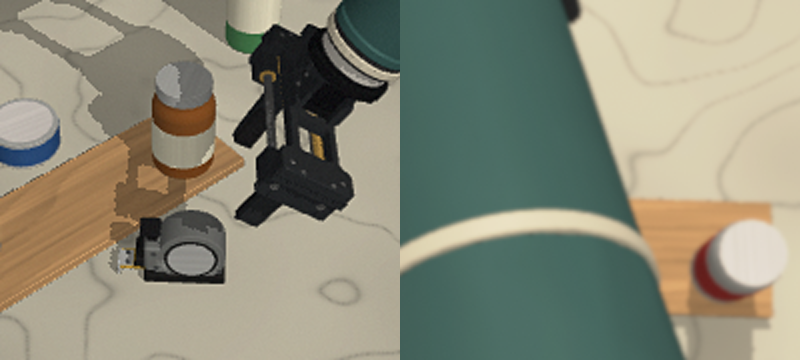

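The picture shows the open gripper lined up over the tape, one finger on each side of it and clear of the jar. Next I descend along tool z and close.

Request:
play_rows(rows=[[0, 0, 0, 0.37, -0.2, 4, -1], [0, 0, 0, 0.37, -0.2, 7, -1], [0, 0, 0, 0.37, -0.2, 9.5, -1], [0, 0, 0, 0.37, -0.2, 11.2, -1], [0, 0, 0, 0.37, -0.2, 11.2, -1]])

```text
clock: 3.08
tcp_pos: [679.3, 30.7, 29.1]
orientation: [-3.14, 0.526, 0.815]
force: [0.9, 0.3, 1.0]
opening: 1.0
gripper_force: 0.0
```

Request:
play_rows(rows=[[0, 0, 0, 0, 0, 0, 1], [0, 0, 0, 0, 0, 0, 1], [0, 0, 0, 0, 0, 0, 1], [0, 0, 0, 0, 0, 0, 1], [0, 0, 0, 0, 0, 0, 1], [0, 0, 0, 0, 0, 0, 1]])

```text
clock: 3.82
tcp_pos: [680.8, 31.4, 29.4]
orientation: [3.141, 0.524, 0.815]
force: [1.0, -0.9, 0.4]
opening: 0.4
gripper_force: 30.0
```

Run:
```python
from h import *
import cv2
from cell import camera
s=sync();print(s["tcp_pos"],s["orientation"],s["opening"]*88,s["gripper_force"],s["force"],s["moment"])
a=camera("scene")["image"]
cv2.imwrite("pics/p6.png",cv2.resize(a[180:310,250:400],None,fx=4,fy=4,interpolation=2))
```

```text
[680.82905136  31.44382221  29.42450054] [3.14095215 0.52401477 0.81509602] 35.223147658099656 29.992159582398017 [ 0.99907558 -0.94005701  0.41309667] [ 0.04569159 -0.40757275  0.17821558]
```

View pics/p6.png

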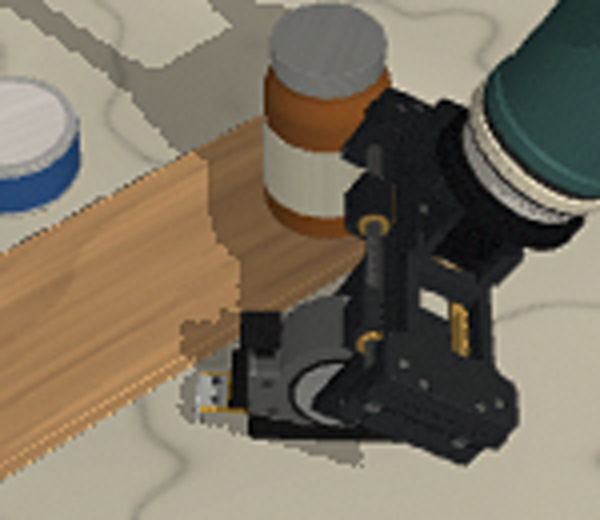

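```bash
cat >> h.py <<'E'
TOFF=[-10.7,0,45.9];SH=np.array([551.6,-1.0]);SY=np.deg2rad(-2.39)
def sh(x,y): return SH+[np.cos(SY)*x-np.sin(SY)*y,np.sin(SY)*x+np.cos(SY)*y]
def hookpose(hx,hz,nose,d,y=-14,yaw=180-2.39):
    """pose with hook point at shelf x=hx, height hz, blade out d"""
    Rt=R.from_euler("z",yaw,degrees=True)*R.from_euler("y",nose,degrees=True)
    o=np.r_[sh(hx,y),hz]-Rt.apply([62+d,0,7.8]);return tcp(o,yaw,nose,30,TOFF)
E
python3 - <<'E'
from h import *
c=load();r0=R.from_quat(c["q"])
show(np.array(c["p"])+[0,0,150],r0,1)
p,r=hookpose(-67,110,32,0);show(p,r,1);print(p,r.as_euler("xyz"))
E
```

```text
[0.0, 0.0, 0.0, -7.51, 0.01, -12.99, 1]
[0.211, 0.524, 0.842, -18.67, -8.14, -4.51, 1]
[526.16408231 -13.95055523 161.84733726] [-3.14159265 -0.03490659 -0.04171337]
```

Request:
play_rows(rows=[[0, 0, 0, -1.5, 0, -2.6, 1], [0, 0, 0, -4.5, 0, -7.8, 1], [0, 0, 0, -7.5, 0, -13, 1], [0.211, 0.524, 0.842, -18.67, -8.14, -4.51, 1], [0.211, 0.524, 0.842, -18.67, -8.14, -4.51, 1], [0.211, 0.524, 0.842, -18.67, -8.14, -4.51, 1], [0.211, 0.524, 0.842, -18.67, -8.14, -4.51, 1], [0.211, 0.524, 0.842, -18.67, -8.14, -4.51, 1], [0.211, 0.524, 0.842, -18.67, -8.14, -4.51, 1], [0.211, 0.524, 0.842, -18.67, -8.14, -4.51, 1], [0.211, 0.524, 0.842, -18.67, -8.14, -4.51, 1], [0.211, 0.524, 0.842, -18.67, -8.14, -4.51, 1]])

```text
clock: 5.38
tcp_pos: [526.0, -13.4, 161.5]
orientation: [-3.141, -0.033, -0.041]
force: [-0.7, -0.4, -3.7]
opening: 0.405
gripper_force: 30.0
```

Run:
```python
from h import *
import cv2
from cell import camera
s=sync();print(s["tcp_pos"],s["orientation"],s["opening"]*88,s["force"],abs(s["qvel"]).max())
for z in(45,8.5): show(*hookpose(-67,z,32,0),1)
for h in (5,): print([proj("s",np.r_[sh(-60,y),12]).round(1) for y in(-60,-30,0,30)])
Rt=R.from_euler("xyz",s["orientation"])*R.from_euler("y",30,degrees=True)*R.from_rotvec([-np.pi,0,0])*R.from_euler("z",180,degrees=True)
g=s["tcp_pos"]-19*R.from_euler("xyz",s["orientation"]).as_matrix()[:,2];o=g-Rt.apply(TOFF)
for P in [(62,12,3.5),(62,-12,3.5),(62,12,13),(32,0,63),(38,19,0)]:print(P,proj("s",o+Rt.apply(P)).round(1),proj("t",o+Rt.apply(P)).round(1))
a=camera("scene")["image"];b=camera("top")["image"]
a=cv2.resize(a[160:290,200:350],None,fx=2.6,fy=2.6,interpolation=2);b=cv2.resize(b[130:260,300:450],None,fx=2.6,fy=2.6,interpolation=2)
cv2.imwrite("pics/p7.png",np.hstack([a,b]))
```

```text
[526.02047528 -13.44012743 161.54404549] [-3.14104647 -0.0330524  -0.04120564] 35.64698339564737 [-0.70460018 -0.41569247 -3.73242164] 0.0039247251134259635
[-0.001, 0.002, 0.001, -0.2, 0.05, 6.47, 1]
[-0.001, 0.002, 0.001, -0.32, 0.06, 10.11, 1]
[array([240.1, 248.2]), array([252. , 241.8]), array([263.5, 235.6]), array([274.8, 229.5])]
(62, 12, 3.5) [248.3 207.3] [408.5 212. ]
(62, -12, 3.5) [258.1 202.4] [395.2 211.6]
(62, 12, 13) [246.6 203.1] [409.3 214.2]
(32, 0, 63) [248.5 178.3] [408.4 210.5]
(38, 19, 0) [250.9 211. ] [413.4 199.2]
```

View pics/p7.png

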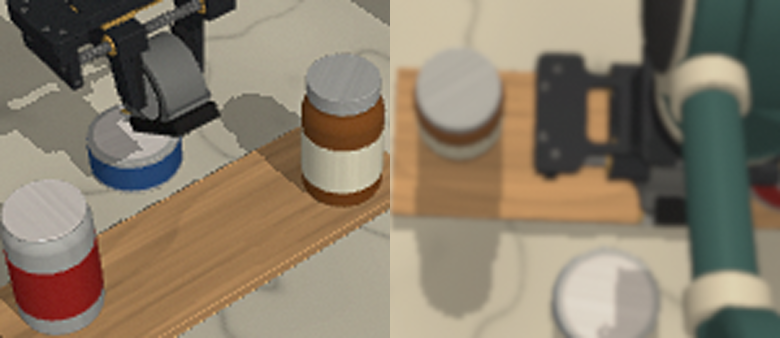

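The picture shows the tape nose-down over the shelf. The front corner of the sole is at (133,128), against a prediction of (132,133), so the pose in the hand holds. I'll lower it now.

Request:
play_rows(rows=[[0, 0, 0, -0.1, 0.05, 3, 1], [0, 0, 0, -0.2, 0.05, 6, 1], [0, 0, 0, -0.3, 0.06, 8, 1], [0, 0, 0, -0.3, 0.06, 8.8, 1], [0, 0, 0, -0.32, 0.06, 9.3, 1], [0, 0, 0, -0.32, 0.06, 9.3, 1]])

```text
clock: 6.22
tcp_pos: [526.3, -14.2, 69.2]
orientation: [-3.141, -0.035, -0.042]
force: [-0.1, 0.1, -2.7]
opening: 0.404
gripper_force: 30.0
```

Request:
play_rows(rows=[[0, 0, 0, 0, 0, 0.2, 1], [0, 0, 0, 0, 0, 0.4, 1], [0, 0, 0, 0, 0, 0.6, 1], [0, 0, 0, 0, 0, 0.8, 1], [0, 0, 0, 0, 0, 0.8, 1], [0, 0, 0, 0, 0, 0.8, 1]])

```text
clock: 6.98
tcp_pos: [526.0, -14.3, 60.8]
orientation: [-3.141, -0.034, -0.042]
force: [0.0, -0.2, -3.1]
opening: 0.407
gripper_force: 30.0
```

Run:
```python
from h import *
import cv2
from cell import camera
s=sync();print(s["tcp_pos"],s["orientation"],s["opening"]*88,s["force"],abs(s["qvel"]).max())
p,r=hookpose(-67,8.5,32,0);print(p,r.as_euler("xyz"))
a=camera("scene")["image"];b=camera("top")["image"]
a=cv2.resize(a[190:290,220:340],None,fx=3.3,fy=3.3,interpolation=2);b=cv2.resize(b[150:250,350:470],None,fx=3.3,fy=3.3,interpolation=2)
cv2.imwrite("pics/p8.png",np.hstack([a,b]))
```

```text
[526.02391759 -14.26663163  60.79033744] [-3.1409596  -0.03410762 -0.04230807] 35.85321501336046 [ 0.00717544 -0.24825911 -3.1108052 ] 0.002045758286580098
[526.16408231 -13.95055523  60.34733726] [-3.14159265 -0.03490659 -0.04171337]
```

View pics/p8.png

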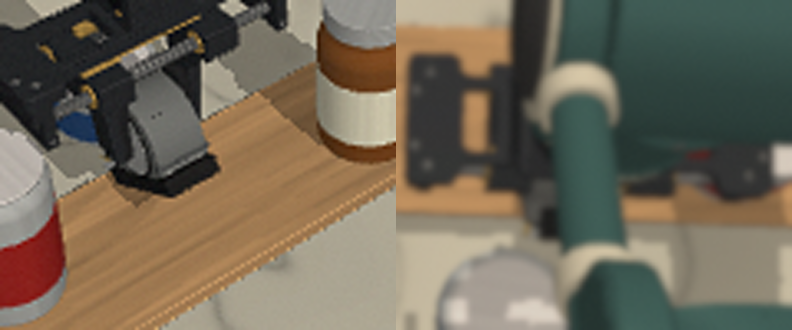

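The case is nose-down on the shelf, and at the expected height (TCP z 60.8) nothing pushes on the tool, so the hook has dropped past the edge at the tin side. Next I work out the draw path.

Run:
```python
from h import *
for hx,z,a,d in [(-64,8.5,32,0),(-61,8.5,32,0),(-61,8.5,31.5,5),(-61,8.5,31,12),(-61,8.3,30,22),(-61,8.3,29,34),(-61,8.3,27,46),(-61,8,25,58),(-61,8,22,70),(-61,8,19,82),(-61,8,16,94),(-61,8,14,106)]: show(*hookpose(hx,z,a,d),1)
```

```text
[-0.001, 0.001, -0.001, 0.31, -0.03, 0.05, 1]
[-0.001, 0.001, -0.001, 0.61, -0.03, 0.07, 1]
[-0.001, -0.008, -0.001, 1.09, -0.03, -0.14, 1]
[-0.001, -0.017, -0.001, 1.75, -0.03, -0.44, 1]
[-0.001, -0.034, -0.001, 2.72, -0.03, -0.79, 1]
[-0.001, -0.052, -0.001, 3.9, -0.04, -1.22, 1]
[-0.001, -0.086, -0.001, 5.2, -0.04, -1.46, 1]
[-0.001, -0.121, -0.001, 6.53, -0.04, -1.58, 1]
[-0.001, -0.174, -0.001, 7.99, -0.04, -1.45, 1]
[-0.001, -0.226, -0.001, 9.47, -0.04, -1.17, 1]
[-0.001, -0.278, -0.001, 10.95, -0.04, -0.76, 1]
[-0.001, -0.313, -0.0, 12.32, -0.04, -0.49, 1]
```

Request:
play_rows(rows=[[0, 0, 0, 0.3, -0.03, 0.05, 1], [0, 0, 0, 0.6, -0.03, 0.05, 1], [0, -0.008, 0, 1.1, -0.03, -0.14, 1], [0, -0.017, 0, 1.75, -0.03, -0.44, 1], [0, -0.017, 0, 1.75, -0.03, -0.44, 1]])

```text
clock: 7.7
tcp_pos: [543.6, -14.7, 65.8]
orientation: [-3.141, -0.016, -0.042]
force: [-2.7, 1.8, -4.2]
opening: 0.405
gripper_force: 30.0
```

Run:
```python
from h import *
s=sync();print(s["tcp_pos"],s["orientation"],s["force"],s["moment"])
p,r=hookpose(-61,8.5,31,12);print(p)
for hx,z,a,d in [(-61,8.3,30,22),(-61,8.3,29,34),(-61,8.3,27,46),(-61,8,25,58),(-61,8,22,70),(-61,8,19,82),(-61,8,16,94),(-61,8,14,106)]: show(*hookpose(hx,z,a,d),1)
```

```text
[543.56713605 -14.66311169  65.80549374] [-3.14087393 -0.0159623  -0.04231197] [-2.71186394  1.80557787 -4.1982327 ] [0.11129241 0.79699914 0.02357581]
[543.33358634 -14.66716877  65.78469289]
[-0.001, -0.016, -0.001, 0.95, 0.0, -0.37, 1]
[-0.001, -0.033, -0.001, 2.11, -0.0, -0.82, 1]
[-0.001, -0.068, -0.001, 3.41, -0.0, -1.08, 1]
[-0.001, -0.103, -0.001, 4.74, -0.0, -1.23, 1]
[-0.001, -0.156, -0.001, 6.2, -0.0, -1.12, 1]
[-0.001, -0.208, -0.001, 7.68, -0.0, -0.87, 1]
[-0.001, -0.26, -0.001, 9.17, -0.0, -0.49, 1]
[-0.001, -0.295, -0.0, 10.54, -0.01, -0.24, 1]
```

Request:
play_rows(rows=[[0, -0.016, 0, 0.95, 0, -0.37, 1], [0, -0.033, 0, 2.1, 0, -0.82, 1], [0, -0.068, 0, 3.4, 0, -1.08, 1], [0, -0.103, 0, 4.74, 0, -1.23, 1], [0, -0.103, 0, 4.74, 0, -1.23, 1]])

```text
clock: 8.32
tcp_pos: [591.9, -16.7, 79.1]
orientation: [-3.141, 0.085, -0.042]
force: [-4.4, 0.3, -3.7]
opening: 0.408
gripper_force: 30.0
```

Run:
```python
from h import *
import cv2
from cell import camera
s=sync();print(s["tcp_pos"],s["orientation"],s["force"],s["moment"])
p,r=hookpose(-61,8,25,58);print(p)
for hx,z,a,d in [(-61,8,22,70),(-61,8,19,82),(-61,8,16,94),(-61,8,14,106)]: show(*hookpose(hx,z,a,d),1)
a=camera("scene")["image"];b=camera("top")["image"]
a=cv2.resize(a[170:320,180:360],None,fx=2.2,fy=2.2,interpolation=2);b=cv2.resize(b[120:270,295:475],None,fx=2.2,fy=2.2,interpolation=2)
cv2.imwrite("pics/p9.png",np.hstack([a,b]))
```

```text
[591.85717951 -16.74046057  79.0830047 ] [-3.14090184  0.0853596  -0.04229617] [-4.41119611  0.2952768  -3.69313621] [ 0.14585674  0.83278347 -0.0159462 ]
[590.67836382 -16.6432252   78.83883423]
[-0.001, -0.054, -0.001, 1.36, -0.01, -0.0, 1]
[-0.001, -0.107, -0.001, 2.85, -0.01, 0.09, 1]
[-0.001, -0.159, -0.001, 4.37, -0.01, 0.32, 1]
[-0.001, -0.194, -0.001, 5.76, -0.01, 0.42, 1]
```

View pics/p9.png

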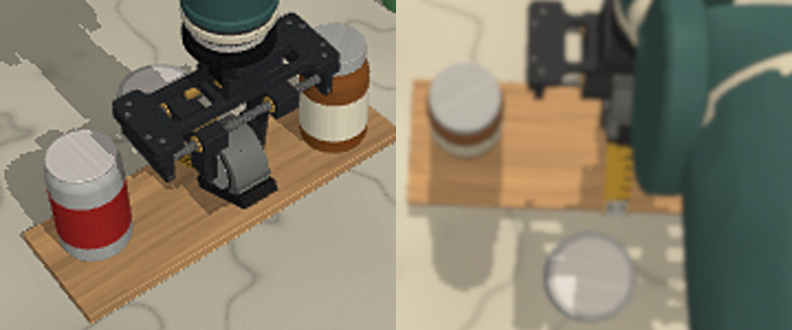

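The picture shows the yellow blade drawn out with the hook on the tin-side edge at (617,207). The shelf corner is at (412,80), which is where it started. I carry on drawing.

Request:
play_rows(rows=[[0, -0.027, 0, 0.7, 0, 0, 1], [0, -0.054, 0, 1.36, 0, 0, 1], [0, -0.08, 0, 2.1, 0, 0.04, 1], [0, -0.107, 0, 2.85, 0, 0.09, 1], [0, -0.133, 0, 3.6, 0, 0.2, 1], [0, -0.159, 0, 4.37, 0, 0.32, 1], [0, -0.194, 0, 5.76, 0, 0.42, 1], [0, -0.194, 0, 5.76, 0, 0.42, 1]])

```text
clock: 9.43
tcp_pos: [648.7, -19.2, 69.0]
orientation: [-3.141, 0.28, -0.042]
force: [-4.0, -0.1, -4.0]
opening: 0.406
gripper_force: 30.0
```

```bash
cat > shm.py <<'E'
# shelf shift check: template of initial end patches in the scene view
import cv2
from cell import camera
from h import *
a0=cv2.imread("pics/scene0.png");b0=cv2.imread("pics/top0.png");a=camera("scene")["image"];b=camera("top")["image"]
for n,i0,i,(u,v,w,h) in [("s_can",a0,a,(185,265,45,55)),("s_jar",a0,a,(340,205,30,45)),("t_jar",b0,b,(292,145,25,85))]:
    m=cv2.matchTemplate(i[v-15:v+h+15,u-15:u+w+15],i0[v:v+h,u:u+w],cv2.TM_CCOEFF_NORMED);_,q,_,l=cv2.minMaxLoc(m);print(n,round(q,2),l[0]-15,l[1]-15)
E
python3 - <<'E'
from h import *
s=sync();print(s["tcp_pos"],s["orientation"],s["force"],s["moment"])
print(hookpose(-61,8,14,106)[0])
for hx,z,a,d in [(-61,8,10,106),(-61,7.8,5,106),(-61,10.8,0,106),(-61,8.8,0,106)]: show(*hookpose(hx,z,a,d),1)
import shm
E
```

```text
[648.68873933 -19.19118087  69.02042422] [-3.14091973  0.28033315 -0.04213678] [-3.9782884  -0.10325405 -3.9994616 ] [ 0.09999737  0.61041002 -0.10511732]
[648.86850094 -19.07194069  69.93573769]
[-0.001, -0.069, -0.0, 0.68, -0.01, 0.88, 1]
[-0.001, -0.156, -0.0, 1.45, -0.01, 2.18, 1]
[-0.001, -0.243, -0.0, 2.01, -0.01, 3.23, 1]
[-0.001, -0.243, -0.0, 2.07, -0.01, 3.42, 1]
s_can 1.0 0 0
s_jar 0.52 1 -5
t_jar 1.0 0 0
```

Request:
play_rows(rows=[[0, -0.035, 0, 0.34, 0, 0.44, 1], [0, -0.069, 0, 0.68, 0, 0.88, 1], [0, -0.11, 0, 1.07, 0, 1.5, 1], [0, -0.156, 0, 1.45, 0, 2.18, 1], [0, -0.2, 0, 1.75, 0, 2.7, 1], [0, -0.243, 0, 2.01, 0, 3.23, 1], [0, -0.243, 0, 2.07, 0, 3.42, 1], [0, -0.243, 0, 2.07, 0, 3.42, 1]])

```text
clock: 10.52
tcp_pos: [657.9, -19.5, 31.0]
orientation: [-3.141, 0.523, -0.042]
force: [-4.5, 0.1, -3.9]
opening: 0.405
gripper_force: 30.0
```

Run:
```python
from h import *
s=sync();print(s["tcp_pos"],s["orientation"],s["force"],s["moment"])
print(hookpose(-61,8.8,0,106)[0])
for hx,z,a,d in [(-61,7.8,0,106),(-61,7.8,0,100),(-61,7.8,0,96)]: show(*hookpose(hx,z,a,d),1)
import shm
```

```text
[657.86469994 -19.54751747  30.9918442 ] [-3.14086239  0.52297007 -0.04190874] [-4.53447703  0.13761637 -3.86725128] [ 0.06819536 -0.00912572 -0.07039227]
[659.12206154 -19.4998995   30.44551733]
[-0.001, -0.001, -0.0, 0.19, -0.01, 0.07, 1]
[-0.001, -0.001, -0.0, -0.33, -0.01, 0.37, 1]
[-0.001, -0.001, -0.0, -0.68, -0.01, 0.57, 1]
s_can 1.0 0 0
s_jar 0.32 -3 10
t_jar 0.98 0 -1
```

Request:
play_rows(rows=[[0, 0, 0, 0.04, 0, 0.06, 1], [0, 0, 0, 0.08, 0, 0.14, 1], [0, 0, 0, 0.08, 0, 0.14, 1], [0, 0, 0, 0.08, 0, 0.14, 1]])

```text
clock: 11.12
tcp_pos: [657.8, -19.5, 29.8]
orientation: [-3.141, 0.523, -0.042]
force: [-5.3, 0.2, -2.8]
opening: 0.407
gripper_force: 30.0
```

Request:
play_rows(rows=[[0, 0, 0, -0.17, 0, 0.1, 1], [0, 0, 0, -0.35, 0, 0.2, 1], [0, 0, 0, -0.52, 0, 0.3, 1], [0, 0, 0, -0.52, 0, 0.3, 1]])

```text
clock: 11.62
tcp_pos: [652.5, -19.3, 29.9]
orientation: [-3.141, 0.521, -0.042]
force: [-1.0, 0.6, -2.1]
opening: 0.403
gripper_force: 30.0
```

Request:
play_rows(rows=[[0, 0, 0, -0.04, 0, 0.025, 1], [0, 0, 0, -0.09, 0, 0.05, 1], [0, 0, 0, -0.09, 0, 0.05, 1]])

```text
clock: 12.0
tcp_pos: [652.3, -19.3, 30.0]
orientation: [-3.141, 0.519, -0.042]
force: [3.7, -0.0, -0.6]
opening: 0.407
gripper_force: 30.0
```

Going forward, the x force swung from −5.3 N to +3.7 N, so the chin is bearing on the edge. I'll wait a moment and then let go.

Request:
play_rows(rows=[[0, 0, 0, 0.04, 0, -0.02, 1], [0, 0, 0, 0.04, 0, -0.02, 1], [0, 0, 0, 0.04, 0, -0.02, 0.2], [0, 0, 0, 0.04, 0, -0.02, -0.3], [0, 0, 0, 0.04, 0, -0.02, -0.6], [0, 0, 0, 0.04, 0, -0.02, -0.6], [0, 0, 0, 0.04, 0, -0.02, -0.6]])

```text
clock: 12.88
tcp_pos: [650.9, -19.2, 29.3]
orientation: [-3.141, 0.524, -0.042]
force: [-0.3, -0.8, -0.0]
opening: 0.794
gripper_force: 0.0
```

Run:
```python
from h import *
s=sync();print(s["tcp_pos"],s["orientation"],s["opening"]*88,s["force"])
z=R.from_euler("xyz",s["orientation"]).as_matrix()[:,2];print(z)
# press pose: tape origin from edge contact TCP 652.4,-19.3 at lean 30
o=np.array([652.4,-19.3])-(tcp([0,0,0],177.61,0,30,TOFF)[0][:2]);print("tape origin",o)
r=toolR(177.61,0);d=R.from_euler("z",177.61,degrees=True).apply([34,0,0])[:2]
print("press xy",o+d)
show(np.r_[o+d,140],r,1);show(np.r_[o+d,75],r,1)
```

```text
[650.93407626 -19.24900816  29.34379752] [-3.14087988  0.52380115 -0.04192123] 69.91027178271005 [-0.32675796 -0.75093855 -0.01965653]
[-0.49970582  0.02167396 -0.86592398]
tape origin [651.20104385 -19.24995847]
press xy [617.23061965 -17.83211518]
[-0.001, 0.524, -0.0, -8.46, -0.01, -7.89, 1]
[-0.001, 0.524, -0.0, -5.2, -0.0, -2.27, 1]
```

Request:
play_rows(rows=[[0, 0, 0, 0, 0, -2, -0.6], [0, 0, 0, 0, 0, -6, -0.6], [0, 0, 0, 0, 0, -12, -0.6], [0, 0, 0, 0, 0, -14, 1], [0, 0.1, 0, -1, 0, -14, 1], [0, 0.3, 0, -4, 0, -12, 1], [0, 0.524, 0, -8.46, 0, -8.5, 1], [0, 0.524, 0, -8.46, 0, -7.9, 1], [0, 0.524, 0, -8.46, 0, -7.9, 1], [0, 0.524, 0, -8.46, 0, -7.9, 1], [0, 0.524, 0, -8.46, 0, -7.9, 1]])

```text
clock: 14.25
tcp_pos: [621.1, -18.2, 142.0]
orientation: [-3.141, -0.004, -0.042]
force: [-0.4, -0.3, 0.2]
opening: 0.006
gripper_force: 0.0
```

Run:
```python
from h import *
import cv2
from cell import camera
import shm
s=sync();print(s["tcp_pos"],s["orientation"],s["opening"]*88,s["force"])
o=np.array([651.2,-19.25,0]);Rt=R.from_euler("z",177.61,degrees=True)
for P in [(32,0,63),(38,19,0),(-42,19,0),(-8,18,35)]: print(P,((proj("s",o+Rt.apply(P))-[240,170])*4).round())
a=camera("scene")["image"]
cv2.imwrite("pics/p10.png",cv2.resize(a[170:310,240:400],None,fx=4,fy=4,interpolation=2))
show(np.r_[617.2,-17.8,66],toolR(177.61,0),1)
```

```text
s_can 1.0 0 0
s_jar 1.0 0 0
t_jar 1.0 0 0
[619.89794479 -18.03321259 140.84142462] [-3.14098096e+00 -2.29063824e-03 -4.22626924e-02] 0.6579901583501474 [ 0.45941926 -0.06307212 -0.30916812]
(32, 0, 63) [210. 348.]
(38, 19, 0) [177. 442.]
(-42, 19, 0) [274. 543.]
(-8, 18, 35) [231. 453.]
[-0.001, -0.002, -0.001, -0.29, -0.01, 7.48, 1]
```

View pics/p10.png

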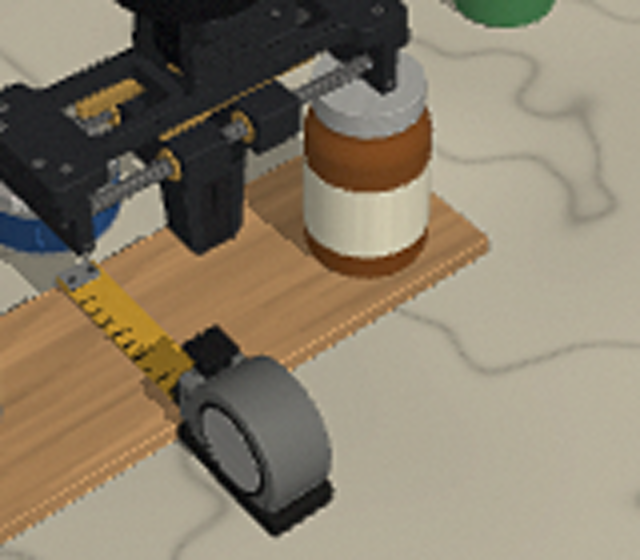

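The last picture shows the tape standing upright against the edge, with the blade straight across and the hook at (80,275) over the far edge. The lock top is at (215,347), against a prediction of (210,348), and the shelf hasn't moved. Now I press the lock.

Request:
play_rows(rows=[[0, 0, 0, -0.15, 0, 3, 1], [0, 0, 0, -0.29, 0, 6, 1], [0, 0, 0, -0.29, 0, 7.2, 1], [0, 0, 0, -0.29, 0, 7.5, 1], [0, 0, 0, -0.29, 0, 7.5, 1]])

```text
clock: 15.02
tcp_pos: [615.7, -17.8, 66.0]
orientation: [-3.141, -0.002, -0.042]
force: [0.7, -0.5, 0.9]
opening: 0.006
gripper_force: 0.0
```

Request:
play_rows(rows=[[0, 0, 0, 0, 0, 0.15, 1], [0, 0, 0, 0, 0, 0.3, 1], [0, 0, 0, 0, 0, 0.4, 1], [0, 0, 0, 0, 0, 0.4, 1]])

```text
clock: 15.52
tcp_pos: [615.1, -17.8, 63.1]
orientation: [-3.141, -0.002, -0.042]
force: [-2.9, 0.6, 7.4]
opening: 0.007
gripper_force: 3.7
```

Request:
play_rows(rows=[[0, 0, 0, 0, 0, 0.1, 1], [0, 0, 0, 0, 0, 0.2, 1], [0, 0, 0, 0, 0, 0.3, 1], [0, 0, 0, 0, 0, 0.3, 1]])

```text
clock: 16.02
tcp_pos: [614.7, -17.7, 58.2]
orientation: [-3.141, -0.001, -0.042]
force: [-0.1, -0.0, 0.2]
opening: 0.004
gripper_force: 0.0
```

The force rose to 7.4 N and then dropped to zero, so the lock snapped over. I press a little further to confirm, then back off.

Request:
play_rows(rows=[[0, 0, 0, 0, 0, 0.1, 1], [0, 0, 0, 0, 0, 0.2, 1], [0, 0, 0, 0, 0, 0.25, 1], [0, 0, 0, 0, 0, 0.25, 1]])

```text
clock: 16.52
tcp_pos: [614.7, -17.7, 55.9]
orientation: [-3.141, -0.001, -0.042]
force: [-0.8, 0.0, 2.9]
opening: 0.005
gripper_force: 1.2
```

Request:
play_rows(rows=[[0, 0, 0, 0, 0, -1, 1], [0, 0, 0, 0, 0, -5, 1], [0, 0, 0, 0, 0, -10, 1], [0, 0, 0, 0, 0, -15, 1], [0, 0, 0, 0, 0, -15, 1]])

```text
clock: 17.15
tcp_pos: [618.4, -18.0, 212.5]
orientation: [-3.141, -0.013, -0.042]
force: [0.1, 0.4, -0.2]
opening: 0.004
gripper_force: 0.0
```

Run:
```python
from h import *
import cv2,shm
from cell import camera
p=cv2.imread("pics/p10.png");a=camera("scene")["image"]
b=cv2.resize(a[170:310,240:400],None,fx=4,fy=4,interpolation=2)
for n,(x,y,w,h) in dict(drum=(195,360,150,185),hook=(60,265,60,60),lock=(190,320,50,50)).items():
    m=cv2.matchTemplate(b[y-20:y+h+40,x-20:x+w+20],p[y:y+h,x:x+w],cv2.TM_CCOEFF_NORMED);print(n,[(round(v[1],2),v[3][0]-20,v[3][1]-20) for v in [cv2.minMaxLoc(m)]])
```

```text
s_can 1.0 0 0
s_jar 1.0 0 0
t_jar 1.0 0 0
drum [(0.99, 0, 0)]
hook [(0.71, 1, 2)]
lock [(0.94, 0, 10)]
```

```bash
python3 -c "
from cell import *
print(finish_job())"
```

```text
the job is handed in; nothing more can be done
None
```

The job is handed in, with no verdict returned: by force and camera checks, the tape stands upright and square across the shelf, hook over the tin-side edge, chin snug on the opposite edge and thumb lock clicked down. The shelf hasn't visibly moved and the arm is clear.

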